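# Cam-clamp the glass jar on the laundry shelf

## Task

The shelf shakes when the washer spins, so stand the small glass jar upright on the plate between the two grey rails of the clamping bay and let go of it. Then turn the black knob clockwise until the orange eccentric's lobe bears firmly on the jar and squeezes it against the sprung back stop, with about 12 N: feel for it, because the stop is not always set in the same place, and never go above 25 N or the glass may crack. Leave it clamped with the knob released, and do not disturb the other things on the shelf.

Things in the scene. Friction and masses are not known exactly. Their poses are not given: they have to be found in the camera images.
- jar_center (a point): Centre, half-way up, of the loose square glass jar with blue contents and bail-latch lid: body 56 x 56 mm and 50 mm high, then a narrower neck and round lid (46 mm across) to 66 mm overall; 0.2 to 0.4 kg. 33 mm above its foot; x and y axes square to its sides, z up; the four sides are alike, any may face the eccentric. Starts standing on the shelf.
- bay: Fixed clamping bay: aluminium plate 187 x 110 mm, 4 mm thick, lying on the shelf. Origin: on the shelf surface (the plate's underside), below the spot where the jar's centre is to go. Local x = clamping direction, from the eccentric to the back stop; z up. The eccentric's upright axis is at x = -59 mm, y = 0. While clamped the jar slides up to 15 mm along +x.
- bay_spot (a point): The spot on the plate's top, 4 mm above the shelf, for the centre of the jar's foot; axes as the bay's. Beside it, along local x, run two grey rails (x -22 to +25 mm, inner faces 61 mm apart, tops 12 mm above the shelf), which leave 2.5 mm at each side of a squarely turned jar. Centred here, the jar clears the open eccentric and the pad by 2 mm or more.
- stop_zone (a point): A point fixed in the bay, 34 mm along its x from its origin and 27 mm up, near the face of the back stop's black rubber pad (44 mm wide, 20 mm tall). The stop is a grey block 48 mm tall; its pad yields on springs, 6 N per mm, up to 9 mm. The stop is set differently each time: the pad's face rests anywhere from 3 mm nearer the eccentric to 4 mm farther, which is not reported.
- cam_grip (a point): Centre of the black knob's grip, on the eccentric's upright axis, 97 mm above the shelf. The grip is an upright bar 46 mm long, 12 mm thick, 22 mm tall (86 to 108 mm above the shelf) on a 20 mm stem. At joint value 0 the bar's length lies along the bay's local y; it turns with the joint. Axes: x across the bar's thickness, z up.
- cam (a joint): Angle of eccentric and knob, rad, clockwise from above, 0 (open) to 2.2 (lobe at the jar); starts at 0 to 0.2, stays where left. Orange disc, radius 34 mm, 14 mm off axis, 18 to 36 mm above the shelf; reach 34 + 14 cos(2.2 - angle) mm. Turning takes 0.18 N m free, plus about 0.021 N m per N of squeeze once the jar is backed by the pad. Squeeze grows about 65 N per rad; 12 N comes at 0.7 to 1.5 rad.
- jug: Bystander: closed green gallon jug, 145 x 125 mm, 272 mm tall; origin at the centre of its underside.
- sprayer: Bystander: blue trigger spray bottle, 76 mm across, 216 mm tall; origin at the centre of its underside.
- funnel: Bystander: stubby grey funnel standing mouth down, 84 mm across, 78 mm tall; origin at the centre of its underside.
- scrub: Bystander: wood scrub block with yellow bristles, 50 x 115 x 40 mm; origin at the centre of its underside.
Mind the look-alikes: they are no part of the job. Leave any green or purple look-alike of the part that bears jar_center alone.

How it is judged (in metres and radians):
On the way, in this order (a step that is already met when the one before it is completed fails the run):
1. the jar stands upright between the rails on the plate, let go, the eccentric not yet bearing on it (x of jar_center in the frame of bay between -0.012 and 0.018 m and y of jar_center in the frame of bay between -0.006 and 0.006 m and z of jar_center in the frame of bay between 0.032 and 0.041 m and angle between jar_center's own z axis and vertical below 0.08 rad and contact force between the fingers and jar below 0.1 N and contact force between cam and jar below 2 N), for 0.2 s.
2. the knob is turned until the lobe bears firmly on the jar (x of jar_center in the frame of bay between -0.012 and 0.018 m and y of jar_center in the frame of bay between -0.006 and 0.006 m and z of jar_center in the frame of bay between 0.032 and 0.041 m and angle between jar_center's own z axis and vertical below 0.08 rad and contact force between cam and jar between 7 and 22 N), for 0.2 s.
At the end, for the whole second after the job is handed in: The jar stands upright (within 0.08 rad) on the bay's plate between the rails (within 6 mm of the centre line, -12 to +18 mm along it), and the eccentric, left alone and at rest, presses on it with 7 to 18 N (x of jar_center in the frame of bay between -0.012 and 0.018 m and y of jar_center in the frame of bay between -0.006 and 0.006 m and z of jar_center in the frame of bay between 0.032 and 0.041 m and angle between jar_center's own z axis and vertical below 0.08 rad and contact force between cam and jar between 7 and 18 N and linear speed of jar below 0.01 m/s and velocity of joint cam between -0.05 and 0.05 rad/s and value of joint cam above 0.4 rad); the robot touches nothing.
It fails at once if the eccentric presses on the jar with more than 25 N (contact force between cam and jar above 25 N).
It fails at once if the green jug is shoved (over 30 mm) or tipped (distance of jug from where it was at the start of the episode above 0.03 m or angle between jug's own z axis and vertical above 0.3 rad).
It fails at once if the spray bottle is shoved (over 30 mm) or tipped (distance of sprayer from where it was at the start of the episode above 0.03 m or angle between sprayer's own z axis and vertical above 0.3 rad).
It fails at once if the funnel is shoved (over 30 mm) or tipped (distance of funnel from where it was at the start of the episode above 0.03 m or angle between funnel's own z axis and vertical above 0.3 rad).
It fails at once if the scrub block is shoved (over 30 mm) or tipped (distance of scrub from where it was at the start of the episode above 0.03 m or angle between scrub's own z axis and vertical above 0.3 rad).
It also fails if it takes over 72 s, if anything falls off the work surface, if the arm or the gripper's body presses on something with over 40 N, if the wrist force passes 120 N, or if a joint passes its speed limit or range.

## Robot

A 7-joint arm with a two-finger parallel gripper is mounted at the origin on the work surface. World frame = base frame: x ahead of the robot, y to its left, z up, the work surface at z = 0. Lengths are in mm, angles in rad, forces in N, time in s.
With the tool pointing down it reaches from about 425 to 825 mm from the base axis. Payload 3.6 kg.
Tool frame: the origin (TCP) lies on the centre line of the jaws, within the pads' length; the fingertips stand 22 mm ahead of it and the grasp point (between the pads) lies 3 mm ahead of it; z points along the fingers, y is the direction in which the jaws open and shut (so a half turn about z gives the same grasp; the last joint's range is limited). The gripper opens to 93 mm and grips with 3 to 60 N. Pads are 15 mm wide; open, the fingers measure 128 mm over their backs; the gripper's body (75 mm by 188 mm) begins 65 mm behind the grasp point.
Start: joints at [1.288, 0.615, -0.013, 1.423, 0.008, 1.103, -0.04], TCP at [164.476, -628.817, 240.64] pointing down, gripper open.
Joint ranges: [-3.12, 3.12], [-0.3, 2.06], [-1.34, 1.32], [0.26, 2.42], [-1.36, 4.5], [0.01, 1.98], [-2.84, 2.84]. Speed limits (rad/s): [2.79, 2.79, 3.14, 3.14, 3.14, 3.14, 3.14].

## Interface

Orientations are given as a rotation vector (axis times angle).
In Python, from rig import read_state, capture, camera_model, sign_off, silhouettes, landmark_of gives the robot as it stands.
- The arm moves only by the shell command python3 -m handwheel 'ROWS'. ROWS is JSON, a list of rows, each a list of 3 entries, a list of its own where there are three numbers: the turn, a rotation vector about the tool's x, y, z each as a share of pi/2 rad, from -1 to 1, then the shift along the tool's x, y, z each as a share of 0.4 m, from -1 to 1, then the opening, from 0 (shut) to 1 (fully open). A call has 1 to 5 rows; each row shifts and turns the commanded pose from where the row before left it, along the tool's axes as they then stand; what a row does not reach is not made up. A row lasts 1/10 s, in which the tool goes at most 50 mm and 8.59 degrees, less where a joint would pass 70% of its speed; a pose out of reach is approached as far as the arm can. A call with a number of a shift or a turn outside -1 to 1 is refused whole. A call with a gripper value outside its range is refused whole. The fingers move at their own pace and stop on an object; the grip force is fixed at half the most. Time passes only in rows, so rows that do not move let the fingers close. It gives the time, the measured TCP pose, the force and the opening at its end, in the units of the state.
- read_state(): the state, without advancing time (a new reading comes with each control period).
- capture(name): name is "scene" or "top" or "wrist"; returns (picture, depth): 480x640x3 uint8, blue, green, red; 480x640 float32, mm along the optical axis (not along the pixel's ray), 0 where there is no reading.
- camera_model(name): a dict with "vertical_fov" (degrees; the focal length in pixels is half the picture's height over the tangent of half this angle, whatever the lens; pixels are square), "cx", "cy" (the principal point, pixels), "R" (3x3) and "t" (3): a world point X has camera coordinates R X + t; the wrist camera has in their place "T_tool_cam" (4x4, takes a point from camera to tool coordinates, whose origin is the TCP and whose axes are the flange's). Camera axes: x right, y down, z forward; pixel columns grow to the right and rows downward; lengths in mm; the calibration is good to about 2 mm. A picture is of the moment at which its call begins: read the wrist's pose just before it. camera_model takes no time and is no camera call.
- sign_off(): hands the job in, once; it reports no verdict.
Trained networks look in the newest picture that a camera, given by its name, has taken for a name from the list of things; names that differ only in an ending like _2 or _b are one class to them, and where a whole thing is asked for, a point or a joint stands for the part that bears it (a point fixed in the world has none). Each returns a list of dicts, best first, with "score" (0 to 1); they miss things now and then, are a little off and sometimes report something else, mostly with a low value. They report only what shows in the picture. A call takes as long as a camera call. They do not tell look-alikes from the thing itself.
- silhouettes(label, camera): "region" (480x640 bool, what is visible of it) and "box" ([left, top, width, height] in pixels, round what is visible of it).
- landmark_of(label, camera): "at" ([row, column] in pixels: a listed point, or the origin of a listed thing).
The state is a dict: "t": time; "q": joint angles; "joint_vel": joint speeds; "joint_torque": joint torques, N m; "eef_pos": TCP position; "tcp_rot": TCP orientation; "ft_force": force on the tool from outside, world axes, zero at the start; "wrist_torque": the same for the moment, N m; "grip_width": finger opening in mm.
Only numpy, scipy, OpenCV 4.12 (cv2) and the standard library are available. Lean on these libraries where they do the work, as an engineer would, in place of code of your own. Each camera call takes 0.05 s, during which the arm holds its last target.

## Working session

There is one attempt and no reset: what is moved stays moved. The work goes in short steps, Python scripts to look and compute and a shell command to move; the robot and the scene stay as the last step left them, time stands still between calls to the robot, and variables do not carry over. Pictures are saved under pics/ and viewed, and the job is handed in when it is done.

```bash
ls; mkdir -p pics
python3 - <<'E'
from rig import *
import cv2,json
s=read_state();print(s)
for n in ("scene","top","wrist"):
    p,d=capture(n);cv2.imwrite(f"pics/{n}0.png",p);print(n,camera_model(n))
E
```

```text
pics
{'t': 0.0, 'q': array([ 1.28850653,  0.6158855 , -0.0126181 ,  1.42484463,  0.00811134,
        1.10337741, -0.04039666]), 'joint_vel': array([ 3.28671017e-05,  2.11797936e-04, -4.22575051e-04,  5.43886907e-04,
        5.15360548e-05,  1.18413581e-04, -4.92200114e-04]), 'joint_torque': array([ 1.14190907e-04, -4.58945274e+01,  2.09247340e-01, -1.65745586e+01,
       -6.10170001e-02,  2.04543845e-02,  2.38066950e-04]), 'eef_pos': array([ 164.28545739, -628.16456014,  239.52094927]), 'tcp_rot': array([-3.11350006e+00, -4.00506494e-01,  5.59870162e-04]), 'ft_force': array([ 1.23131225, -0.58656705,  0.44476602]), 'wrist_torque': array([ 0.03213088, -0.04135735, -0.02176016]), 'grip_width': 92.81595129773292}
scene {'vertical_fov': 55.57749815689512, 'cx': 318.19831204320894, 'cy': 245.63981208196634, 'R': array([[-0.24157511,  0.97026459,  0.015103  ],
       [ 0.60220089,  0.16210317, -0.78171392],
       [-0.76091758, -0.17974759, -0.62345428]]), 't': array([ 298.40552557, -228.15156487, 1543.35314938])}
top {'vertical_fov': 57.01408841429653, 'cx': 316.6975556358823, 'cy': 242.70619263141305, 'R': array([[-1.17796718e-01, -9.93037428e-01, -7.74414828e-04],
       [-9.70286905e-01,  1.15263893e-01, -2.12738236e-01],
       [ 2.11346292e-01, -2.43084613e-02, -9.77108921e-01]]), 't': array([-107.47732543,  570.96468738, 1011.78226363])}
wrist {'vertical_fov': 62.52447431620155, 'cx': 319.8457069804611, 'cy': 243.56486683957513, 'T_tool_cam': array([[-1.30156930e-03, -9.69542222e-01, -2.44920774e-01,
         6.91004103e+01],
       [ 9.99999047e-01, -1.14936922e-03, -7.64353601e-04,
         7.23894696e-01],
       [ 4.59568691e-04, -2.44921535e-01,  9.69542794e-01,
        -1.44211828e+02],
       [ 0.00000000e+00,  0.00000000e+00,  0.00000000e+00,
         1.00000000e+00]])}
```

View pics/scene0.png

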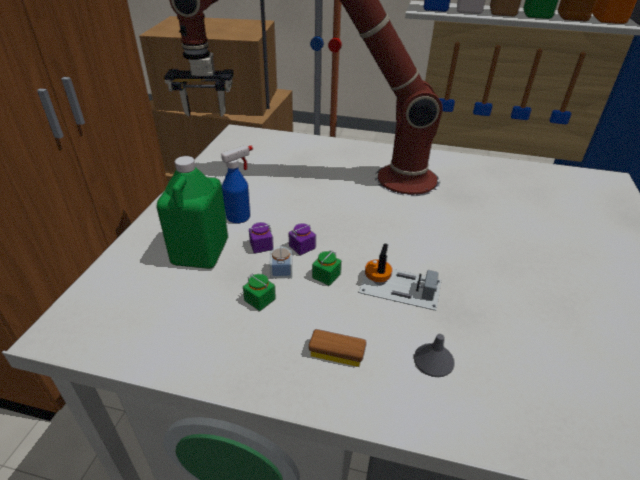

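View pics/top0.png

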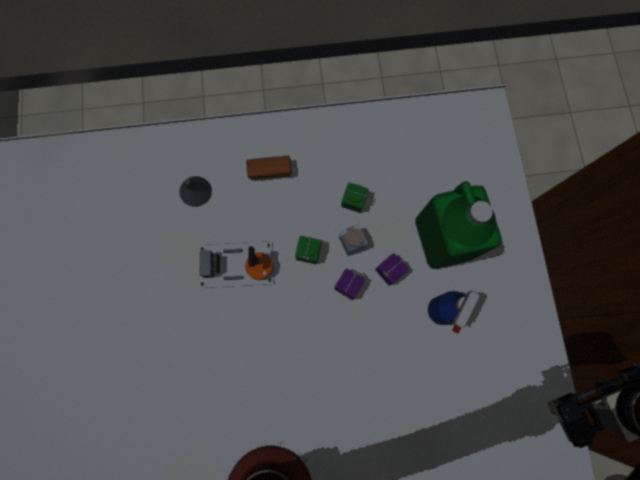

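View pics/wrist0.png

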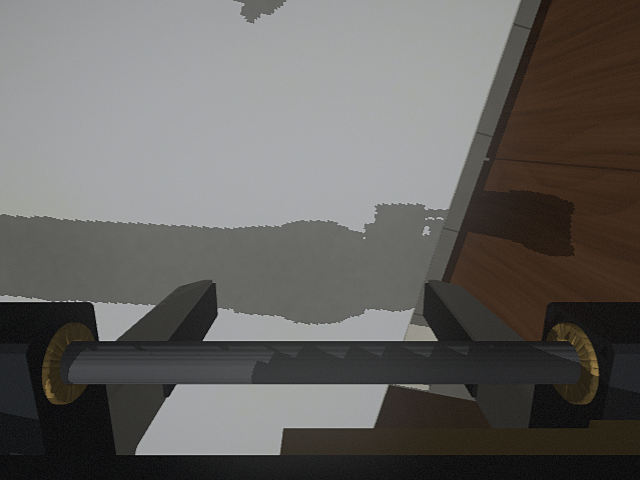

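The scene shows the jar candidates. Glass/blue is at scene (281,264) and top (353,239). Green ones are at top (309,249) and (355,197), purple ones at top (350,284) and (393,269). Only the (353,239) one has clear glass with blue contents. Next I enlarge it and localise it.

```bash
cat > h.py <<'E'
import numpy as np, cv2
from rig import *
from scipy.spatial.transform import Rotation as Ro
def cam(n,s=None):
    m=camera_model(n); f=240/np.tan(np.radians(m["vertical_fov"])/2)
    if n=="wrist":
        T=np.eye(4);T[:3,:3]=Ro.from_rotvec(s["tcp_rot"]).as_matrix();T[:3,3]=s["eef_pos"]
        W=T@m["T_tool_cam"]; Rw=W[:3,:3].T; t=-Rw@W[:3,3]
    else: Rw=np.array(m["R"]);t=np.array(m["t"])
    return f,m["cx"],m["cy"],Rw,t
def cloud(d,c):
    f,cx,cy,R,t=c; v,u=np.mgrid[:480,:640]
    P=np.stack([(u-cx)/f*d,(v-cy)/f*d,d],-1)
    return (P-t)@R
def onz(u,v,z,c):
    f,cx,cy,R,t=c; r=R.T@np.array([(u-cx)/f,(v-cy)/f,1]);o=-R.T@t
    return o+r*(z-o[2])/r[2]
def proj(X,c):
    f,cx,cy,R,t=c; p=np.asarray(X)@R.T+t
    return np.stack([p[...,0]/p[...,2]*f+cx,p[...,1]/p[...,2]*f+cy],-1)
def move_units(s,dpos):
    return Ro.from_rotvec(s["tcp_rot"]).as_matrix().T@np.asarray(dpos)/400
E
python3 - <<'E'
from h import *
p,d=capture("top");c=cam("top");W=cloud(d,c)
cv2.imwrite("pics/topcrop.png",cv2.resize(p[150:310,180:440],None,fx=3,fy=3,interpolation=cv2.INTER_CUBIC))
ps,ds=capture("scene");cs=cam("scene")
cv2.imwrite("pics/scenecrop.png",cv2.resize(ps[200:320,220:460],None,fx=3.3,fy=3.3,interpolation=cv2.INTER_CUBIC))
for l,h in (("jar_center",33),("bay",0),("bay_spot",4),("stop_zone",27),("cam_grip",97)):
    for n,cc in (("top",c),("scene",cs)):
        for r in landmark_of(l,n)[:5]:
            v,u=r["at"];print(l,n,round(r["score"],2),(int(u),int(v)),np.round(onz(u,v,h,cc),0))
for r in silhouettes("jar_center","top")[:6]:
    P=W[r["region"]];P=P[P[:,2]>30];print(r["box"],r["score"],np.median(P,0).round(),P[:,2].max())
E
```

```text
jar_center top 0.87 (352, 236) [ 566. -266.   33.]
jar_center top 0.87 (310, 247) [ 551. -158.   33.]
jar_center top 0.75 (352, 287) [ 440. -248.   33.]
jar_center top 0.7 (350, 196) [ 671. -275.   33.]
jar_center top 0.67 (389, 270) [ 470. -344.   33.]
jar_center scene 0.9 (256, 230) [ 453. -369.   33.]
jar_center scene 0.87 (325, 265) [ 546. -155.   33.]
jar_center scene 0.83 (283, 257) [ 542. -265.   33.]
jar_center scene 0.78 (260, 289) [ 669. -281.   33.]
jar_center scene 0.72 (303, 235) [ 439. -240.   33.]
bay top 0.62 (234, 259) [550.  38.   0.]
bay scene 0.79 (400, 286) [538.  35.   0.]
bay_spot top 0.8 (232, 264) [535.  44.   4.]
bay_spot scene 0.94 (403, 287) [544.  44.   4.]
stop_zone top 0.64 (216, 264) [537.  78.  27.]
stop_zone scene 0.62 (420, 281) [538.  81.  27.]
cam_grip top 0.87 (250, 255) [535. -15.  97.]
cam_grip scene 0.93 (381, 250) [528. -21.  97.]
cam_grip scene 0.23 (237, 217) [ 491. -403.   97.]
[335.6, 183.5, 26.9, 25.6] 0.94 [ 661. -280.   63.] 70.43150228411575
[295.5, 235.9, 25.7, 25.7] 0.94 [ 542. -151.   63.] 1110.00426402003
[374.9, 254.3, 34.8, 29.6] 0.93 [ 471. -346.   63.] 1110.00426402003
[335.2, 270.5, 30.9, 31.2] 0.89 [ 447. -239.   64.] 1110.00426402003
[340.6, 224.3, 28.1, 31.1] 0.58 [ 554. -263.   63.] 1110.00426402003
```

View pics/topcrop.png

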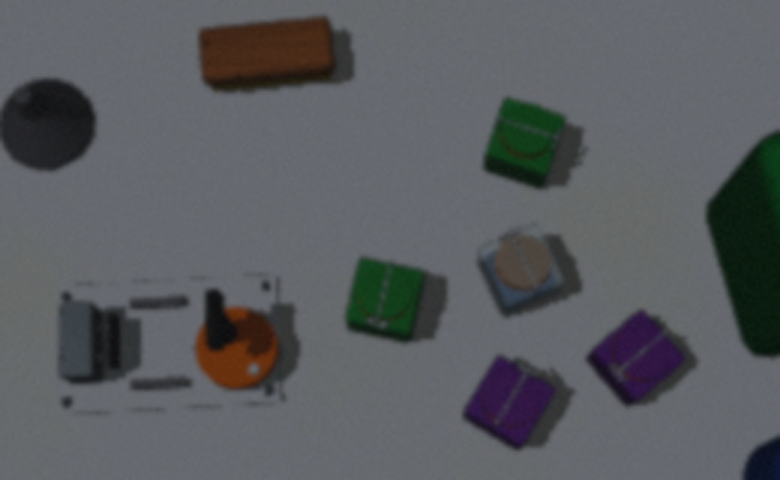

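View pics/scenecrop.png

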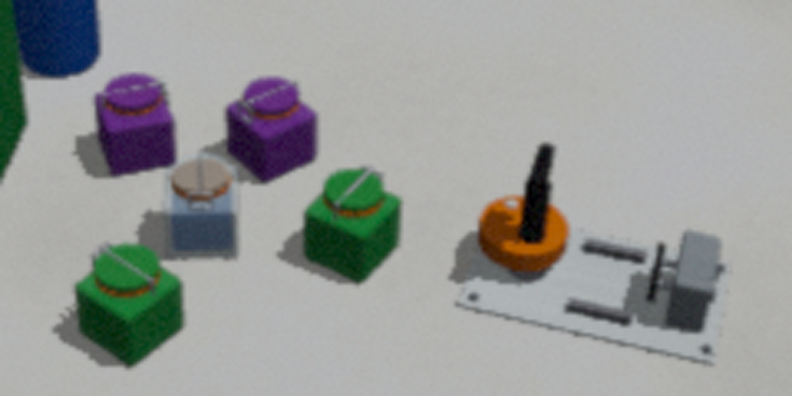

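The enlarged crop confirms the clear jar at crop (520,268), which is top (353,239) and scene (281,264). It has glass sides, blue contents and a pale lid. The green and purple ones around it are the look-alikes. Next I plan the approach, going high over the sprayer and jug.

Run:
```python
from h import *
s=read_state();R=Ro.from_rotvec(s["tcp_rot"]).as_matrix();print(R.round(3))
c=cam("top")
for l,h in(("jug",0),("sprayer",0),("funnel",0),("scrub",0)):
    for r in landmark_of(l,"top")[:2]:
        v,u=r["at"];print(l,r["score"],onz(u,v,h,c).round())
print(move_units(s,[390,363,120]), move_units(s,[0,0,120]))
```

```text
[[ 0.967  0.253  0.   ]
 [ 0.253 -0.967  0.   ]
 [ 0.    -0.    -1.   ]]
jug 0.67 [ 537. -495.    0.]
sprayer 0.84 [ 359. -468.    0.]
funnel 0.68 [739. 125.   0.]
scrub 0.98 [780. -73.   0.]
[ 1.17291555 -0.63125784 -0.29993982] [ 1.49354403e-05 -8.50377688e-07 -3.00000000e-01]
```

```bash
python3 -m handwheel '[[[0,0,0],[0,0,-0.11],1],[[0,0,0],[0,0,-0.11],1],[[0,0,0],[0.04,-0.02,-0.08],1],[[0,0,0],[0.1,-0.055,0],1],[[0,0,0],[0.1,-0.055,0],1]]' && python3 -m handwheel '[[[0,0,0],[0.1,-0.055,0],1],[[0,0,0],[0.1,-0.055,0],1],[[0,0,0],[0.1,-0.055,0],1],[[0,0,0],[0.1,-0.055,0],1],[[0,0,0],[0.1,-0.055,0],1]]' && python3 -m handwheel '[[[0,0,0],[0.1,-0.055,0],1],[[0,0,0],[0.1,-0.055,0],1],[[0,0,0],[0.1,-0.055,0],1],[[0,0,0],[0.08,-0.05,0],1],[[0,0,0],[0,0,0],1]]'
python3 - <<'E'
from h import *
s=read_state();p,d=capture("wrist");print(s["t"],s["eef_pos"],s["ft_force"]);cv2.imwrite("pics/w1.png",p)
c=cam("wrist",s)
for l,h in (("jar_center",33),("bay_spot",4),("cam_grip",97)):
    for r in landmark_of(l,"wrist")[:5]:
        v,u=r["at"];print(l,round(r["score"],2),(int(u),int(v)),np.round(onz(u,v,h,c),0))
E
```

```text
t: 1.5
eef_pos: [244.4, -554.3, 362.0]
tcp_rot: [3.113, 0.396, 0.002]
ft_force: [0.8, -0.0, -0.9]
grip_width: 92.9
t: 2.0
eef_pos: [410.9, -395.8, 361.0]
tcp_rot: [3.116, 0.4, 0.001]
ft_force: [0.7, 0.1, 0.3]
grip_width: 93.0
t: 2.5
eef_pos: [539.6, -268.1, 360.2]
tcp_rot: [-3.108, -0.419, -0.005]
ft_force: [-0.8, 0.1, -0.4]
grip_width: 93.0
2.5 [ 539.60267116 -268.10626426  360.24332897] [-0.81551174  0.09087166 -0.38500281]
jar_center 0.92 (281, 266) [ 451. -242.   33.]
jar_center 0.72 (323, 187) [ 560. -266.   33.]
jar_center 0.65 (370, 96) [ 672. -290.   33.]
jar_center 0.59 (370, 271) [ 475. -350.   33.]
jar_center 0.58 (228, 170) [ 550. -153.   33.]
bay_spot 0.94 (77, 133) [541.  41.   4.]
cam_grip 0.63 (79, 153) [534. -17.  97.]
```

View pics/w1.png

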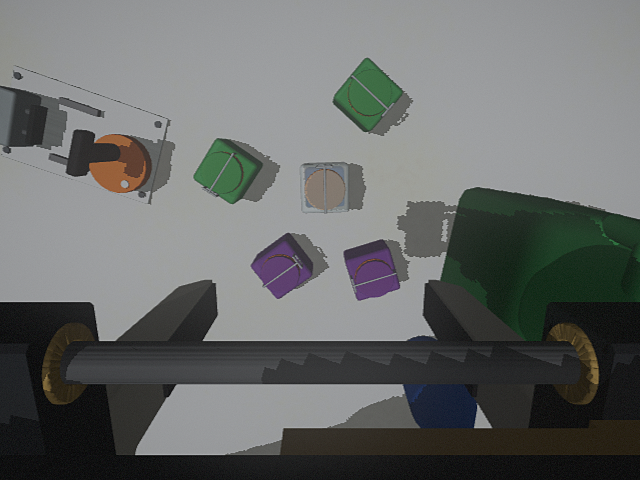

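The wrist view shows the glass jar at (325,188), already nearly square to the jaws. Green jars are at (228,170) and (368,95), purple ones at (282,266) and (372,270). I lower for a precise look.

```bash
python3 -m handwheel '[[[0,0,0],[0.02,0.003,0.1],1],[[0,0,0],[0.02,0.003,0.1],1],[[0,0,0],[0,0,0.1],1],[[0,0,0],[0,0,0.1],1],[[0,0,0],[0,0,0],1]]'
python3 - <<'E'
from h import *
s=read_state();p,d=capture("wrist");print(s["eef_pos"],s["q"]);cv2.imwrite("pics/w2.png",p)
np.savez("w2.npz",p=p,d=d,pos=s["eef_pos"],rot=s["tcp_rot"])
c=cam("wrist",s);W=cloud(d,c)
for r in silhouettes("jar_center","wrist")[:3]:
    m=r["region"];print(r["box"],r["score"])
    P=W[m];z=P[:,2];print(np.percentile(z,[5,25,50,75,95]).round(), np.median(P,0).round(1))
    u=r["box"][0]+r["box"][2]/2;v=r["box"][1]+r["box"][3]/2
    rect=cv2.minAreaRect(np.argwhere(m)[:,::-1].astype(np.float32));print(rect)
for r in landmark_of("jar_center","wrist")[:5]:
    v,u=r["at"];print(r["score"],u,v,onz(u,v,33,c).round(1))
print(Ro.from_rotvec(s["tcp_rot"]).as_matrix().round(3))
E
```

```text
t: 3.2
eef_pos: [546.3, -274.3, 195.2]
tcp_rot: [-3.111, -0.395, 0.018]
ft_force: [-0.6, 1.0, -0.2]
grip_width: 92.7
[ 546.30181954 -274.31132866  195.22162921] [ 0.49569025  0.60574583 -0.11026802  1.58687853  0.07733309  0.96629509
 -0.9580479 ]
[275.5, 172.6, 75.9, 78.9] 0.95
[46. 50. 65. 66. 67.] [ 565.8 -265.7   65.3]
((315.3677673339844, 212.804443359375), (80.45011138916016, 74.7017593383789), 86.90594482421875)
[346.5, 282.4, 79.8, 61.3] 0.93
[11. 34. 49. 58. 66.] [ 494.8 -340.3   49.2]
((383.6359558105469, 319.2519836425781), (61.87999725341797, 69.95999145507812), 73.73979187011719)
[117.0, 138.7, 108.1, 100.4] 0.87
[12. 48. 58. 66. 67.] [ 554.7 -159.    57.7]
((164.92474365234375, 191.72805786132812), (89.9081802368164, 93.89614868164062), 31.50426483154297)
0.82 377.5 71.9 [ 670.  -284.5   33. ]
0.73 168.8 189.3 [ 549.1 -152.2   33. ]
0.67 259.2 328.5 [ 451.2 -244.9   33. ]
0.62 386.6 329.1 [ 477.9 -349.5   33. ]
[[ 0.968  0.25  -0.012]
 [ 0.25  -0.968  0.004]
 [-0.011 -0.007 -1.   ]]
```

View pics/w2.png

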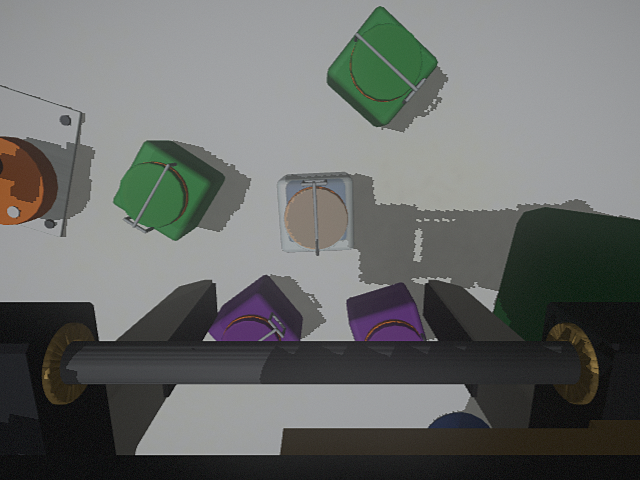

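The glass jar is at (315,213) with its neighbours well off the jaw line. I fit its pose to the silhouette with the known shape.

```bash
cat >> h.py <<'E'
def jarpts(x,y,a,z0=0):
    k=28;cs,sn=np.cos(a),np.sin(a)
    P=[]
    for z in(0,50):
        for i in(-k,k):
            for j in(-k,k):P.append([x+cs*i-sn*j,y+sn*i+cs*j,z+z0])
    return np.array(P)
def lidpts(x,y,z0=0):
    t=np.linspace(0,2*np.pi,40);return np.array([[x+23*np.cos(q),y+23*np.sin(q),66+z0] for q in t])
def fitjar(m,c,x0,z0=0):
    from scipy.optimize import minimize
    m=m.astype(np.uint8)
    def cost(p):
        im=np.zeros(m.shape,np.uint8)
        q=proj(np.vstack([jarpts(*p,z0),lidpts(p[0],p[1],z0)]),c)
        cv2.fillConvexPoly(im,cv2.convexHull((q*16).astype(np.int32)),1,shift=4)
        return 1-(im&m).sum()/(im|m).sum()
    best=None
    for a in np.radians(np.arange(-40,45,10))+x0[2]:
        r=minimize(cost,[x0[0],x0[1],a],method="Nelder-Mead",options=dict(initial_simplex=[[x0[0],x0[1],a],[x0[0]+6,x0[1],a],[x0[0],x0[1]+6,a],[x0[0],x0[1],a+.15]]))
        if best is None or r.fun<best.fun:best=r
    return best
E
python3 - <<'E'
from h import *
s=read_state();p,d=capture("wrist");print(s["eef_pos"],s["joint_vel"].round(3))
c=cam("wrist",s);W=cloud(d,c)
for r in silhouettes("jar_center","wrist")[:5]:
    b=r["box"]
    if abs(b[0]+b[2]/2-315)<30 and abs(b[1]+b[3]/2-212)<30:
        m=r["region"];L=W[m];L=L[(L[:,2]>62)&(L[:,2]<72)]
        x,y=(L[:,:2].max(0)+L[:,:2].min(0))/2
        print("lid",x,y,L[:,:2].mean(0),np.ptp(L[:,:2],axis=0),len(L))
        f=fitjar(m,c,[x,y,0.25]);print(f.x,np.degrees(f.x[2]),f.fun)
        R=Ro.from_rotvec(s["tcp_rot"]).as_matrix();print("toolyaw",np.degrees(np.arctan2(R[1,0],R[0,0])),"units",move_units(s,[f.x[0]-s["eef_pos"][0],f.x[1]-s["eef_pos"][1],0]))
        q=proj(np.vstack([jarpts(*f.x),lidpts(*f.x[:2])]),c).astype(int)
        for t in q:cv2.circle(p,tuple(int(v) for v in t),1,(0,0,255),-1)
        cv2.imwrite("pics/w2fit.png",cv2.resize(p[140:280,230:400],None,fx=3,fy=3))
E
```

```text
[ 551.90407084 -275.48782769  202.83389473] [-0.007 -0.022 -0.008 -0.021 -0.001 -0.005  0.001]
lid 562.2729954744246 -266.9336906121306 [ 561.96098579 -266.45523895] [52.44461637 45.34808609] 3098
[ 5.60394318e+02 -2.67135560e+02  2.69128936e-01] 15.419952160630883 0.053839516824849
toolyaw 14.541412139944883 units [ 2.57883051e-02 -1.48825947e-02  2.94854220e-05]
```

View pics/w2fit.png

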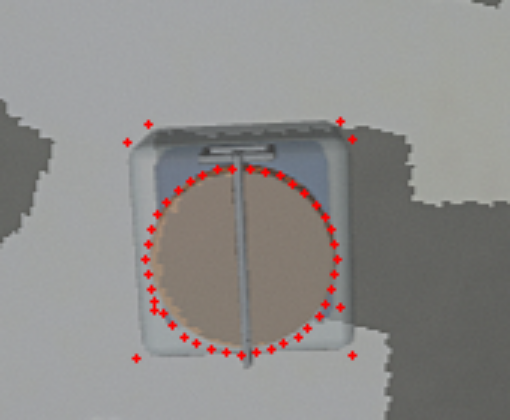

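The fit lies exactly on the jar, at world (560.4,-267.1) with yaw 15.4° against a tool yaw of 14.5°. I approach above it.

```bash
python3 -m handwheel '[[[0,0,0],[0.026,-0.015,0.06],0.87],[[0,0,0],[0,0,0.1],0.87],[[0,0,0],[0,0,0.09],0.87],[[0,0,0],[0,0,0],0.87],[[0,0,0],[0,0,0],0.87]]'
python3 - <<'E'
from h import *
s=read_state()
R=Ro.from_rotvec(s["tcp_rot"]).as_matrix();print(s["eef_pos"],s["joint_vel"].round(3),R.round(3),"toolyaw",np.degrees(np.arctan2(R[1,0],R[0,0])),"units",move_units(s,[560.4-s["eef_pos"][0],-267.1-s["eef_pos"][1],39-s["eef_pos"][2]]))
E
```

```text
t: 3.95
eef_pos: [560.9, -266.0, 102.5]
tcp_rot: [3.115, 0.4, 0.004]
ft_force: [-1.0, -0.4, 0.8]
grip_width: 81.2
[ 560.88721645 -265.99268035  102.45087644] [-0.    -0.031 -0.004 -0.03  -0.001 -0.007  0.   ] [[ 0.968  0.253  0.002]
 [ 0.253 -0.968 -0.001]
 [ 0.002  0.002 -1.   ]] toolyaw 14.642449455046386 units [-0.00221191  0.00210656  0.15862661]
```

```bash
python3 -m handwheel '[[[0,0,0],[-0.002,0.002,0.06],0.87],[[0,0,0],[0,0,0.06],0.87],[[0,0,0],[0,0,0.037],0.87],[[0,0,0],[0,0,0],0.87],[[0,0,0],[0,0,0],0.87]]' && python3 -m handwheel '[[[0,0,0],[0,0,0],0],[[0,0,0],[0,0,0],0],[[0,0,0],[0,0,0],0],[[0,0,0],[0,0,0],0],[[0,0,0],[0,0,0],0]]'
```

```text
t: 4.45
eef_pos: [560.5, -266.9, 39.5]
tcp_rot: [3.114, 0.4, 0.004]
ft_force: [0.1, -1.0, -0.2]
grip_width: 80.9
t: 4.95
eef_pos: [559.6, -266.6, 38.5]
tcp_rot: [3.115, 0.401, 0.001]
ft_force: [-1.0, -0.1, 3.1]
grip_width: 56.3
```

Grip confirmed at 56.3 mm. I lift, then turn toward the bay's axes.

```bash
python3 -m handwheel '[[[0,0,0],[0,0,-0.05],0],[[0,0,0],[0,0,-0.1],0],[[0,0,0],[0,0,-0.1],0],[[0,0,-0.09],[0,0,-0.1],0],[[0,0,-0.09],[0,0,-0.05],0]]' && python3 -m handwheel '[[[0,0,-0.09],[0,0,0],0],[[0,0,-0.09],[0,0,0],0],[[0,0,-0.09],[0,0,0],0],[[0,0,-0.09],[0,0,0],0],[[0,0,-0.09],[0,0,0],0]]' && python3 -m handwheel '[[[0,0,-0.09],[0,0,0],0],[[0,0,-0.09],[0,0,0],0],[[0,0,0],[0,0,0],0],[[0,0,0],[0,0,0],0]]'
python3 - <<'E'
from h import *
s=read_state()
R=Ro.from_rotvec(s["tcp_rot"]).as_matrix();print(s["q"],"toolyaw",np.degrees(np.arctan2(R[1,0],R[0,0])),"units",move_units(s,[536-s["eef_pos"][0],-50-s["eef_pos"][1],200-s["eef_pos"][2]]))
E
```

```text
t: 5.45
eef_pos: [560.1, -266.6, 200.9]
tcp_rot: [3.023, 0.844, 0.005]
ft_force: [1.3, -0.7, -3.3]
grip_width: 56.1
t: 5.95
eef_pos: [558.0, -266.1, 196.5]
tcp_rot: [-2.544, -1.838, 0.003]
ft_force: [0.2, -0.0, -3.6]
grip_width: 56.2
t: 6.35
eef_pos: [558.5, -266.3, 196.9]
tcp_rot: [-2.27, -2.169, 0.001]
ft_force: [-0.4, -0.3, -2.4]
grip_width: 56.3
[ 0.68394903  0.64684432 -0.46634774  1.56486655  0.32530425  1.00991601
  0.07804167] toolyaw 87.373194373632 units [ 0.53770915 -0.08091794 -0.00703303]
```

```bash
python3 -m handwheel '[[[0,0,0],[0.11,-0.016,0],0],[[0,0,0],[0.11,-0.016,0],0],[[0,0,0],[0.11,-0.016,0],0],[[0,0,0],[0.11,-0.016,0],0],[[0,0,0],[0.1,-0.016,0],0]]' && python3 -m handwheel '[[[0,0,0],[0,0,0],0],[[0,0,0],[0,0,0],0],[[0,0,0],[0,0,0],0]]'
python3 - <<'E'
from h import *
s=read_state();p,d=capture("wrist");print(s["eef_pos"],s["joint_vel"].round(3));cv2.imwrite("pics/w3.png",p)
np.savez("w3.npz",p=p,d=d,pos=s["eef_pos"],rot=s["tcp_rot"])
c=cam("wrist",s)
for l,h in (("bay",0),("bay_spot",4),("stop_zone",27),("cam_grip",97)):
    for r in landmark_of(l,"wrist")[:2]:
        v,u=r["at"];print(l,round(r["score"],2),(int(u),int(v)),np.round(onz(u,v,h,c),1))
E
```

```text
t: 6.85
eef_pos: [535.9, -46.7, 198.0]
tcp_rot: [-2.27, -2.172, -0.001]
ft_force: [0.9, -0.8, -3.1]
grip_width: 56.2
t: 7.15
eef_pos: [536.4, -50.9, 197.7]
tcp_rot: [2.271, 2.169, -0.002]
ft_force: [-0.2, -1.3, -3.5]
grip_width: 56.1
[536.41877202 -50.85144711 197.69629253] [ 0.018  0.005  0.005 -0.004 -0.003 -0.002  0.002]
bay 0.69 (313, 115) [537.2  39.    0. ]
bay_spot 0.87 (314, 113) [538.1  40.3   4. ]
stop_zone 0.98 (313, 59) [539.6  76.6  27. ]
cam_grip 0.94 (311, 202) [534.2 -18.7  97. ]
```

View pics/w3.png

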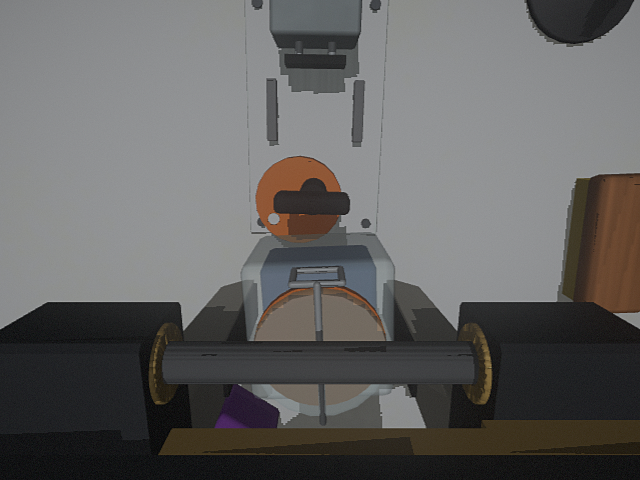

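The picture shows the bay clearly: rails at (271,111) and (358,113), pad at (315,61), knob at (312,203), eccentric at (299,197). I measure the rails for the bay pose.

Run:
```python
from h import *
z=np.load("w3.npz");s=dict(eef_pos=z["pos"],tcp_rot=z["rot"]);c=cam("wrist",s);p=z["p"]
g=p.max(2);R=[]
for (a,b) in((258,285),(345,372)):
    m=np.zeros(g.shape,np.uint8);m[74:150,a:b]=(g[74:150,a:b]<115)
    cnt=max(cv2.findContours(m,cv2.RETR_EXTERNAL,cv2.CHAIN_APPROX_NONE)[0],key=cv2.contourArea)
    rect=cv2.minAreaRect(cnt);print(rect)
    W=np.array([onz(u,v,12,c)[:2] for u,v in cv2.boxPoints(rect)])
    print(W.round(1));R.append(W)
    rows=np.arange(85,142);uu=[np.flatnonzero(m[r]) for r in rows]
    L=np.array([onz(q.min()-.5,r,12,c)[:2] for r,q in zip(rows,uu)]);H=np.array([onz(q.max()+.5,r,12,c)[:2] for r,q in zip(rows,uu)])
    for nm,E in(("minu",L),("maxu",H)):
        k=np.polyfit(E[:,1],E[:,0],1);print(nm,"x at y=42:",np.polyval(k,42),"slope deg",np.degrees(np.arctan(k[0])))
ctr=(R[0].mean(0)+R[1].mean(0))/2;print(ctr)
R=Ro.from_rotvec(s["tcp_rot"]).as_matrix();print("toolyaw",np.degrees(np.arctan2(R[1,0],R[0,0])))
cv2.imwrite("pics/w3c.png",cv2.resize(p[0:250,230:400],None,fx=3,fy=2.4*1.0))
```

```text
((272.0, 111.5), (67.0, 12.0), 90.0)
[[501.6  67.6]
 [511.   67.2]
 [507.3  16.7]
 [497.6  17.2]]
minu x at y=42: 499.7877995047079 slope deg 3.340224409803983
maxu x at y=42: 508.57719324697035 slope deg 3.1441702616307654
((357.2296447753906, 112.98872375488281), (11.614920616149902, 66.40071868896484), 2.385944128036499)
[[565.5  13.2]
 [569.1  63.3]
 [578.1  62.5]
 [574.9  12.4]]
minu x at y=42: 568.0395717600793 slope deg 3.764087041211613
maxu x at y=42: 576.7984230676722 slope deg 3.6458562302189343
[538.11578124  40.02019356]
toolyaw 87.37496872214845
```

View pics/w3c.png

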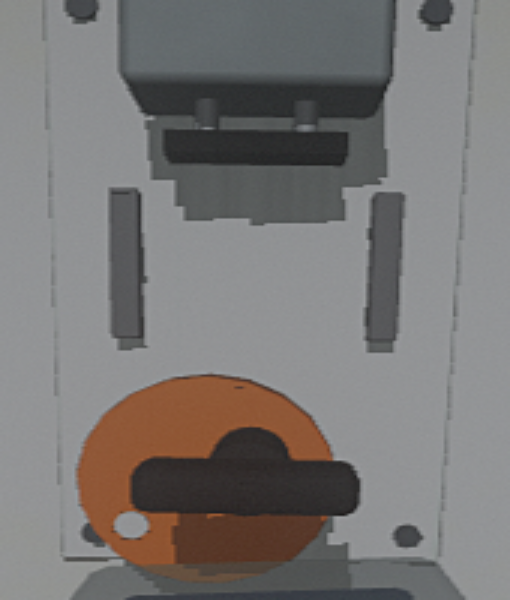

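Run:
```python
from h import *
z=np.load("w3.npz");s=dict(eef_pos=z["pos"],tcp_rot=z["rot"]);c=cam("wrist",s)
O=np.array([538.2,40.2]);a=np.radians(86.5);ex=np.array([np.cos(a),np.sin(a)]);ey=np.array([-ex[1],ex[0]])
f=lambda u,v,h:[float(np.round((onz(u,v,h,c)[:2]-O)@e,1)) for e in(ex,ey)]
print("pad face bottom",f(315,68.7,17)); print("pad top far/near?",f(315,54.5,37))
print("disc far edge",f(300.7,156.3,36)); print("knob",f(312,203,108),"ends",f(274,203,108),f(350,203,108))
W=cloud(z["d"],c);P=W[58:66,300:330].reshape(-1,3);print(np.percentile(P[:,2],[5,50,95]),((P[:,:2]-O)@ex)[P[:,2]<45].round(1)[::20],P[:,2].round()[::20])
s=read_state();print(move_units(s,[538.2-s["eef_pos"][0],40.2-s["eef_pos"][1],0]))
```

```text
pad face bottom [31.5, 0.1]
pad top far/near? [37.5, -0.1]
disc far edge [-33.2, 9.9]
knob [-58.0, -0.2] ends [-58.3, 22.4] [-57.6, -22.8]
[29.96296465 36.81028719 38.4691718 ] [35.2 35.1 34.6 33.6 33.9 32.8 32.4 32.6 31.6 31.9 31.7 31.9] [36. 38. 36. 38. 37. 39. 37. 37. 37. 32. 33. 31.]
[ 2.26437922e-01 -5.83240888e-03 -4.81416769e-05]
```

```bash
python3 -m handwheel '[[[0,0,0.01],[0.08,-0.002,0],0],[[0,0,0],[0.08,-0.003,0],0],[[0,0,0],[0.066,0,0],0],[[0,0,0],[0,0,0],0],[[0,0,0],[0,0,0],0]]' && python3 -m handwheel '[[[0,0,0],[0,0,0.1],0],[[0,0,0],[0,0,0.1],0],[[0,0,0],[0,0,0.06],0],[[0,0,0],[0,0,0],0],[[0,0,0],[0,0,0],0]]'
python3 - <<'E'
from h import *
s=read_state();p,d=capture("wrist");cv2.imwrite("pics/w4.png",p)
p,d=capture("scene");cv2.imwrite("pics/s4.png",cv2.resize(p[190:320,300:500],None,fx=4,fy=4,interpolation=cv2.INTER_CUBIC))
R=Ro.from_rotvec(s["tcp_rot"]).as_matrix();print(s["eef_pos"],R[:,2],"toolyaw",np.degrees(np.arctan2(R[1,0],R[0,0])),move_units(s,[538.2-s["eef_pos"][0],40.2-s["eef_pos"][1],44-s["eef_pos"][2]]))
E
```

```text
t: 7.9
eef_pos: [539.2, 41.2, 197.8]
tcp_rot: [2.284, 2.156, -0.001]
ft_force: [-0.1, -0.4, -3.3]
grip_width: 56.1
t: 8.4
eef_pos: [539.8, 40.0, 94.2]
tcp_rot: [2.287, 2.153, -0.0]
ft_force: [0.3, 0.1, -2.8]
grip_width: 56.0
[539.78284449  39.96477306  94.17118509] [ 3.29555350e-04 -4.42261088e-04 -9.99999848e-01] toolyaw 86.53486543254012 [ 0.00040069 -0.00403003  0.12542638]
```

View pics/w4.png

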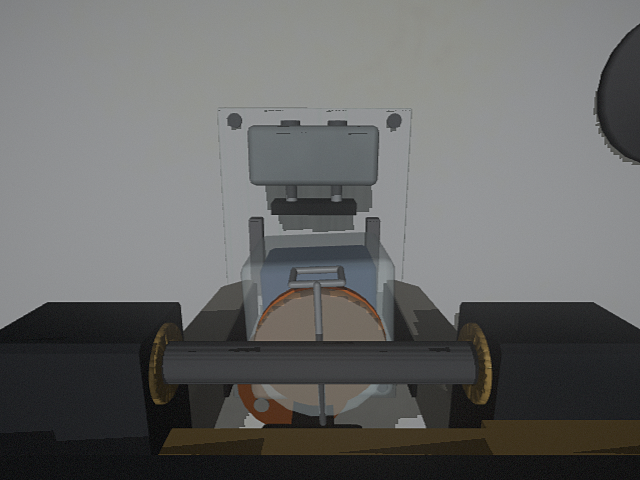

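View pics/s4.png

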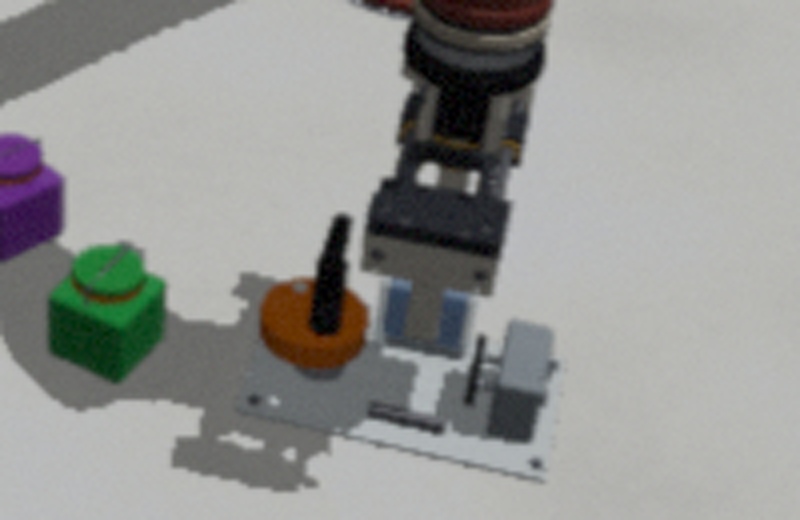

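In the wrist view the visible rail ends are at (256,225) and (372,225), slightly left of the jaw centre. I measure that offset.

Run:
```python
from h import *
s=read_state();p,d=capture("wrist");c=cam("wrist",s);g=p.max(2)
R=Ro.from_rotvec(s["tcp_rot"]).as_matrix();print(s["eef_pos"])
for v in range(222,240,4):
    r=g[v].astype(int);L=np.flatnonzero(r[240:272]<120)+240;H=np.flatnonzero(r[355:392]<120)+355
    e=[L.min()-.5,L.max()+.5,H.min()-.5,H.max()+.5]
    print(v,e,[((onz(u,v,12,c)-s["eef_pos"])@R).round(1)[:2].tolist() for u in e])
e=p[215:250,235:400];cv2.imwrite("pics/w4c.png",cv2.resize(p[190:320,220:410],None,fx=4,fy=4))
```

```text
[540.7511403   40.79755195  95.53457417]
222 [np.float64(246.5), np.float64(261.5), np.float64(362.5), np.float64(377.5)] [[23.0, -41.3], [23.0, -32.6], [22.9, 26.6], [22.9, 35.4]]
226 [np.float64(246.5), np.float64(261.5), np.float64(362.5), np.float64(377.5)] [[20.6, -41.5], [20.6, -32.6], [20.5, 26.7], [20.5, 35.5]]
230 [np.float64(246.5), np.float64(262.5), np.float64(362.5), np.float64(377.5)] [[18.2, -41.6], [18.2, -32.2], [18.1, 26.8], [18.1, 35.6]]
234 [np.float64(246.5), np.float64(262.5), np.float64(354.5), np.float64(377.5)] [[15.8, -41.7], [15.8, -32.2], [15.7, 22.1], [15.7, 35.7]]
238 [np.float64(247.5), np.float64(271.5), np.float64(354.5), np.float64(377.5)] [[13.4, -41.2], [13.4, -27.0], [13.3, 22.1], [13.2, 35.8]]
```

View pics/w4c.png

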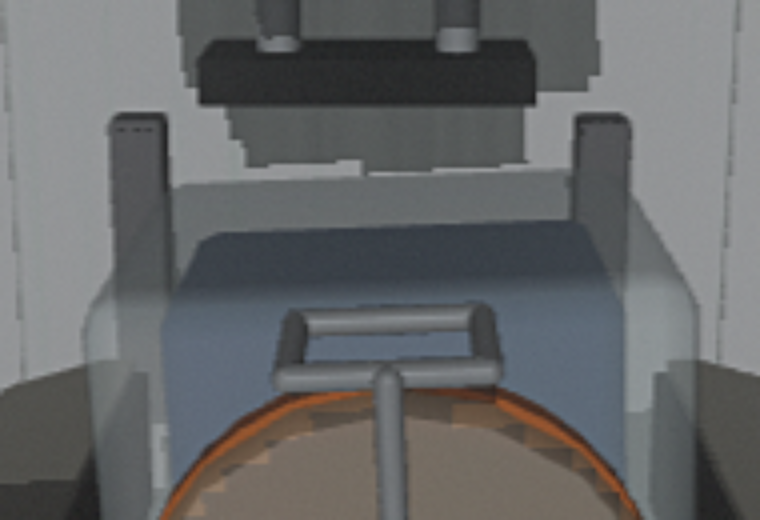

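```bash
python3 -m handwheel '[[[0,0,0],[0,-0.0068,0],0],[[0,0,0],[0,0,0.05],0],[[0,0,0],[0,0,0.04],0],[[0,0,0],[0,0,0],0],[[0,0,0],[0,0,0],0]]'
python3 - <<'E'
from h import *
E=[];
for i in range(3):
    s=read_state();p,d=capture("wrist");E.append(s["eef_pos"]);print(s["eef_pos"],s["ft_force"])
c=cam("wrist",s);g=p.max(2);cv2.imwrite("pics/w5.png",cv2.resize(p[170:320,220:420],None,fx=4,fy=4))
p,d=capture("scene");cv2.imwrite("pics/s5.png",cv2.resize(p[230:320,340:460],None,fx=6,fy=6,interpolation=cv2.INTER_CUBIC))
E
```

```text
t: 9.05
eef_pos: [536.8, 41.6, 58.6]
tcp_rot: [2.285, 2.156, 0.001]
ft_force: [0.1, -1.2, -3.5]
grip_width: 55.8
[536.7810418   41.55926173  58.58126688] [ 0.13761275 -1.18779145 -3.54129009]
[537.21125886  41.63499114  58.94192118] [-0.19703771  0.07781365 -3.15606107]
[537.32519562  41.64610352  59.05481129] [ 0.63060481 -0.1638995  -3.3074681 ]
```

View pics/w5.png

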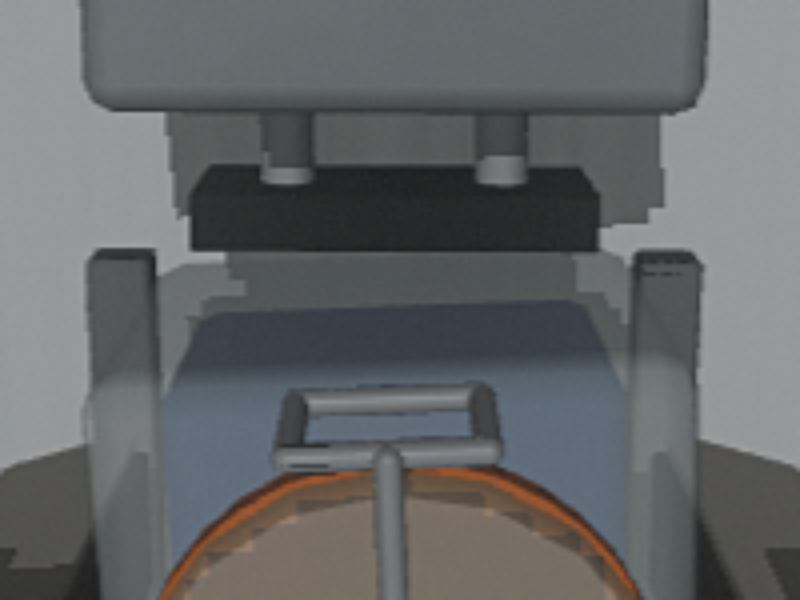

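View pics/s5.png

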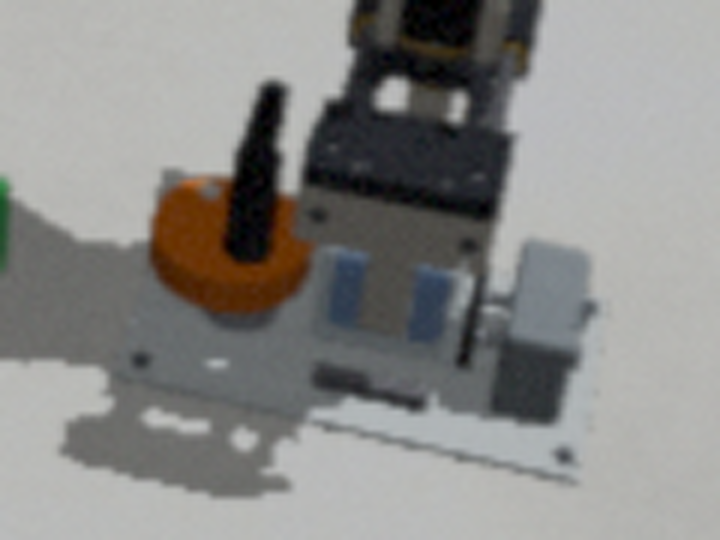

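The rails are now centred on the jaws within 0.3 mm, and neither pad nor eccentric touches the jar. I lower onto the plate.

```bash
python3 -m handwheel '[[[0,0,0],[0,0,0.02],0],[[0,0,0],[0,0,0.018],0],[[0,0,0],[0,0,0],0],[[0,0,0],[0,0,0],0]]'; python3 -m handwheel '[[[0,0,0],[0,0,0.002],0],[[0,0,0],[0,0,0],0]]'
```

```text
t: 9.65
eef_pos: [536.1, 41.4, 42.2]
tcp_rot: [-2.285, -2.155, 0.001]
ft_force: [0.1, -0.5, -2.9]
grip_width: 55.8
t: 9.85
eef_pos: [536.4, 41.4, 41.9]
tcp_rot: [-2.285, -2.156, 0.0]
ft_force: [-0.1, -0.7, -1.0]
grip_width: 56.0
```

The force eased from -2.9 to about -1 N, so the foot is down. I release, watch, and rise.

```bash
python3 -m handwheel '[[[0,0,0],[0,0,0.001],0],[[0,0,0],[0,0,0],0.75],[[0,0,0],[0,0,0],0.75],[[0,0,0],[0,0,0],0.75],[[0,0,0],[0,0,0],0.75]]'; python3 -m handwheel '[[[0,0,0],[0,0,-0.05],0.75],[[0,0,0],[0,0,-0.1],0.75],[[0,0,0],[0,0,-0.1],0.75],[[0,0,0],[0,0,-0.1],0.75],[[0,0,0],[0,0,0],0.75]]'; python3 -m handwheel '[[[0,0,0],[-0.06,0,0],0.75],[[0,0,0],[-0.06,0,0],0.75],[[0,0,0],[-0.03,0,0],0.75],[[0,0,0],[0,0,0],0.75],[[0,0,0],[0,0,0],0.75]]'
python3 - <<'E'
from h import *
s=read_state();p,d=capture("wrist");cv2.imwrite("pics/w6.png",p);print(s["eef_pos"],s["q"].round(2))
c=cam("wrist",s);np.savez("w6.npz",p=p,d=d,pos=s["eef_pos"],rot=s["tcp_rot"])
for l,h in (("jar_center",37),("bay_spot",4),("cam_grip",97)):
    for r in landmark_of(l,"wrist")[:2]:
        v,u=r["at"];print(l,round(r["score"],2),(int(u),int(v)),np.round(onz(u,v,h,c),1))
E
```

```text
t: 10.35
eef_pos: [536.7, 41.4, 41.6]
tcp_rot: [2.285, 2.155, 0.001]
ft_force: [-0.1, -0.5, 0.1]
grip_width: 69.8
t: 10.85
eef_pos: [540.0, 42.5, 186.9]
tcp_rot: [2.28, 2.151, 0.016]
ft_force: [0.3, 0.5, 0.7]
grip_width: 69.7
t: 11.35
eef_pos: [532.9, -17.5, 181.2]
tcp_rot: [-2.284, -2.156, -0.001]
ft_force: [-0.5, 0.6, -0.2]
grip_width: 69.6
[532.88748131 -17.52708979 181.18088249] [ 0.31  0.54 -0.48  1.83  0.32  0.85 -0.38]
jar_center 0.75 (349, 389) [ 551.3 -148.5   37. ]
cam_grip 0.61 (319, 260) [534.3 -18.   97. ]
```

View pics/w6.png

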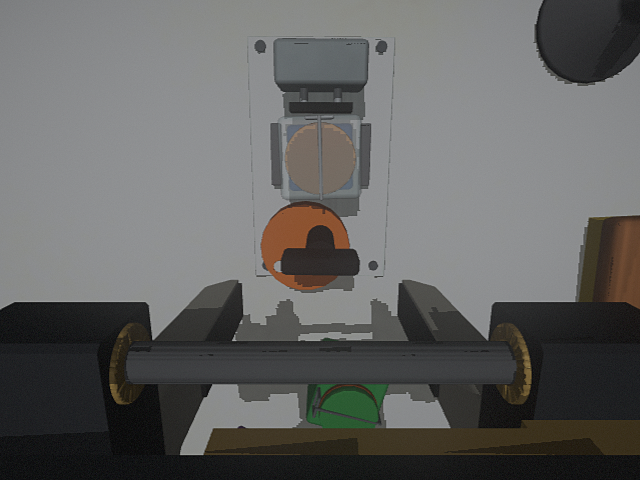

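The jar stands between the rails at (320,158), released, with gaps to the eccentric at (305,246) and the pad at (320,107). I measure the knob and check the jar's fit.

```bash
python3 - <<'E'
from h import *
z=np.load("w6.npz");s=dict(eef_pos=z["pos"],tcp_rot=z["rot"]);c=cam("wrist",s);p=z["p"];W=cloud(z["d"],c)
m=((abs(W[...,2]-108)<5)).astype(np.uint8);m[:, :200]=0;m[:,440:]=0;m[:230]=0;m[295:]=0
k=max(cv2.findContours(m,cv2.RETR_EXTERNAL,cv2.CHAIN_APPROX_NONE)[0],key=cv2.contourArea)
r=cv2.minAreaRect(k);print(r);B=np.array([onz(u,v,108,c)[:2] for u,v in cv2.boxPoints(r)]);print(B.round(1),B.mean(0))
P=W[m>0];C=np.cov(P[:,:2].T);w,V=np.linalg.eigh(C);print("bar dir",np.degrees(np.arctan2(V[1,1],V[0,1])),P.mean(0))
# jar fit with lid depth
L=W[100:210,270:370].reshape(-1,3);L=L[abs(L[:,2]-70)<3.5];print("lid",(L.min(0)+L.max(0))/2,np.median(L,0),np.ptp(L,axis=0))
O=np.array([538.2,40.2]);a=np.radians(86.5);ex=np.array([np.cos(a),np.sin(a)]);ey=np.array([-ex[1],ex[0]])
l=((L.min(0)+L.max(0))/2)[:2]-O;print("jar in bay",l@ex,l@ey)
E
python3 -m handwheel '[[[0,0,-0.091],[0,0,0],0.5],[[0,0,-0.091],[0,0,0],0.5],[[0,0,-0.091],[0,0,0],0.5],[[0,0,-0.091],[0,0,0],0.5],[[0,0,-0.091],[0,0,0],0.5]]';python3 -m handwheel '[[[0,0,-0.091],[0,0,0],0.5],[[0,0,-0.091],[0,0,0],0.5],[[0,0,-0.091],[0,0,0],0.5],[[0,0,-0.091],[0,0,0],0.5],[[0,0,-0.091],[0,0,0],0.5]]';python3 -m handwheel '[[[0,0,-0.09],[0,0,0],0.5],[[0,0,0],[0,0,0],0.5],[[0,0,0],[0,0,0],0.5]]'
python3 - <<'E'
from h import *
s=read_state();p,d=capture("wrist");cv2.imwrite("pics/w7.png",p);print(s["eef_pos"],s["q"].round(2))
R=Ro.from_rotvec(s["tcp_rot"]).as_matrix();print("toolyaw",np.degrees(np.arctan2(R[1,0],R[0,0])))
c=cam("wrist",s);W=cloud(d,c)
for r in landmark_of("cam_grip","wrist")[:2]:
        v,u=r["at"];print(round(r["score"],2),(int(u),int(v)),np.round(onz(u,v,97,c),1))
print(move_units(s,[534.6-s["eef_pos"][0],-18.7-s["eef_pos"][1],0]))
E
```

```text
((319.5, 264.5), (21.0, 79.0), 90.0)
[[512.1  -9.8]
 [557.1 -12.5]
 [556.7 -25.1]
 [511.1 -22.4]] [534.25142693 -17.45346478]
bar dir 176.02049676710377 [534.13208174 -17.50945587 107.41350519]
lid [537.71524292  41.16016779  69.8509461 ] [537.75922257  41.54458083  70.09236022] [45.2775554  52.34690985  5.93617953]
jar in bay 0.9287831763999571 0.5424697534254207
t: 12.05
eef_pos: [533.1, -17.6, 181.6]
tcp_rot: [1.377, 2.824, 0.001]
ft_force: [0.2, -0.1, -0.5]
grip_width: 46.5
t: 12.55
eef_pos: [533.1, -17.7, 181.6]
tcp_rot: [0.302, 3.127, 0.001]
ft_force: [-0.1, -0.4, -0.2]
grip_width: 46.5
t: 12.85
eef_pos: [533.0, -18.1, 181.4]
tcp_rot: [-0.095, -3.14, -0.001]
ft_force: [0.9, -0.0, -0.2]
grip_width: 46.3
[533.01070522 -18.0560406  181.43095841] [ 0.56  0.66 -0.91  1.82  0.62  0.98  0.89]
toolyaw 176.52264123711433
0.97 (319, 260) [535.7 -18.6  97. ]
[-4.06356855e-03 -1.36594085e-03 -1.13929540e-06]
```

View pics/w7.png

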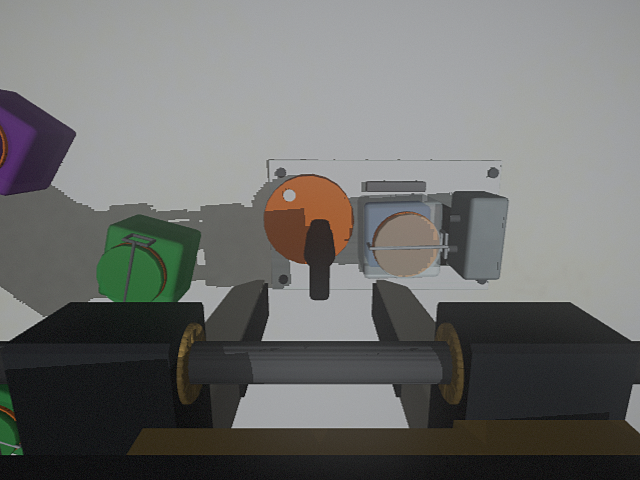

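The knob is at (318,258), in line with the jaws, and its bar lies along the bay's y (joint about 0). I descend and grip it.

```bash
python3 -m handwheel '[[[0,0,0],[-0.0035,0,0.06],0.5],[[0,0,0],[0,0,0.08],0.5],[[0,0,0],[0,0,0.058],0.5],[[0,0,0],[0,0,0],0.5],[[0,0,0],[0,0,0],0.5]]';python3 - <<'E'
from h import *
for i in range(4):
    s=read_state();p,d=capture("wrist");print(s["eef_pos"],s["ft_force"].round(2),s["wrist_torque"].round(3))
cv2.imwrite("pics/w8.png",p)
E
python3 -m handwheel '[[[0,0,0],[0,0,0],0],[[0,0,0],[0,0,0],0],[[0,0,0],[0,0,0],0],[[0,0,0],[0,0,0],0],[[0,0,0],[0,0,0],0]]';python3 - <<'E'
from h import *
for i in range(4):
    s=read_state();p,d=capture("wrist");print(s["eef_pos"],s["ft_force"].round(2),s["wrist_torque"].round(3))
E
```

```text
t: 13.45
eef_pos: [534.7, -18.2, 102.8]
tcp_rot: [0.092, 3.14, 0.0]
ft_force: [0.3, -0.5, 0.3]
grip_width: 46.1
[534.66345886 -18.15436702 102.75764544] [ 0.29 -0.48  0.27] [ 0.027 -0.165 -0.035]
[535.21088132 -18.04060075 103.45556546] [ 0.32  0.45 -0.29] [ 0.057 -0.165  0.011]
[535.42933133 -18.07922364 103.75884179] [-0.23 -0.13 -0.15] [ 0.12  -0.161 -0.004]
[535.41895866 -18.17537515 103.79376256] [-0.53  0.58  0.24] [ 0.053 -0.132 -0.027]
t: 14.15
eef_pos: [534.4, -18.4, 102.4]
tcp_rot: [0.092, 3.14, 0.001]
ft_force: [-0.1, -0.2, 1.3]
grip_width: 18.5
[534.43044956 -18.41151867 102.40275543] [-0.05 -0.2   1.28] [ 0.152 -0.14   0.008]
[534.41399496 -18.45719863 102.38394425] [-0.24  0.64  0.94] [ 0.111 -0.096 -0.026]
[534.44665802 -18.44672459 102.38713934] [-0.9  -0.16  0.8 ] [ 0.127 -0.09   0.003]
[534.4426337  -18.41802053 102.38422071] [ 0.15 -0.23  1.22] [ 0.129 -0.101  0.008]
```

View pics/w8.png

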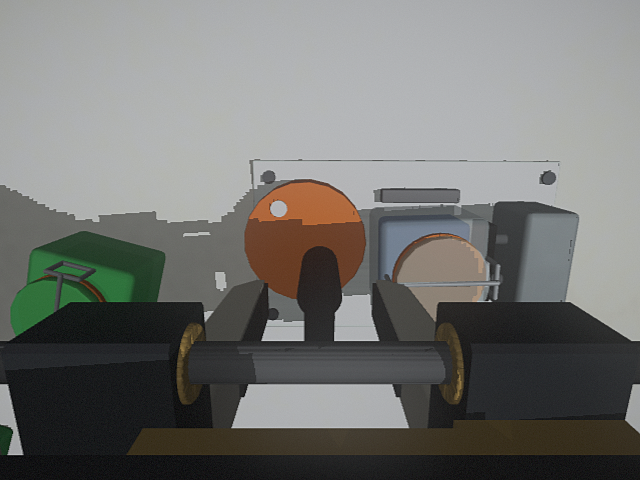

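```bash
python3 -m handwheel '[[[0,0,0],[0,0,0],0],[[0,0,0],[0,0,0],0],[[0,0,0],[0,0,0],0]]';python3 - <<'E'
from h import *
for i in range(3):
    s=read_state();p,d=capture("wrist");print(s["eef_pos"],s["ft_force"].round(2),s["wrist_torque"].round(3),s["grip_width"])
cv2.imwrite("pics/w9.png",p)
p,d=capture("scene");cv2.imwrite("pics/s9.png",cv2.resize(p[190:320,320:480],None,fx=5,fy=5,interpolation=cv2.INTER_CUBIC))
E
```

```text
t: 14.65
eef_pos: [534.4, -18.4, 102.4]
tcp_rot: [0.091, 3.14, 0.0]
ft_force: [-0.8, 0.8, 2.3]
grip_width: 18.5
[534.43604749 -18.43871289 102.38919287] [-0.83  0.79  2.26] [ 0.142 -0.037 -0.069] 18.51245401066428
[534.41152878 -18.46786721 102.35942038] [-0.21 -0.43  1.18] [ 0.183 -0.087  0.01 ] 18.243084735840696
[534.44522517 -18.45514468 102.36362093] [-0.43  0.14  1.31] [ 0.188 -0.049 -0.021] 18.342575641436913
```

View pics/w9.png

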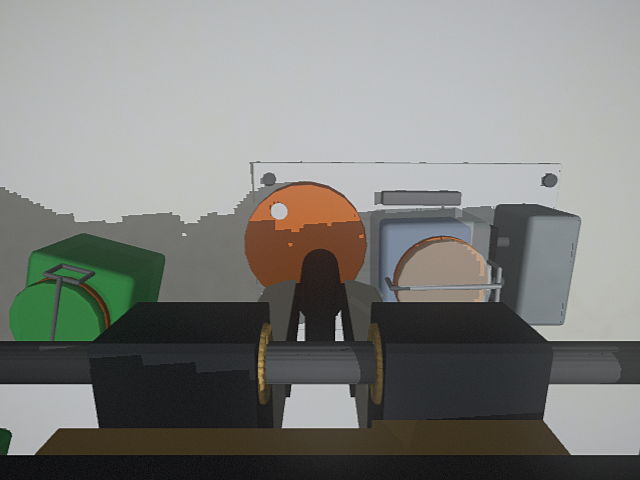

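View pics/s9.png

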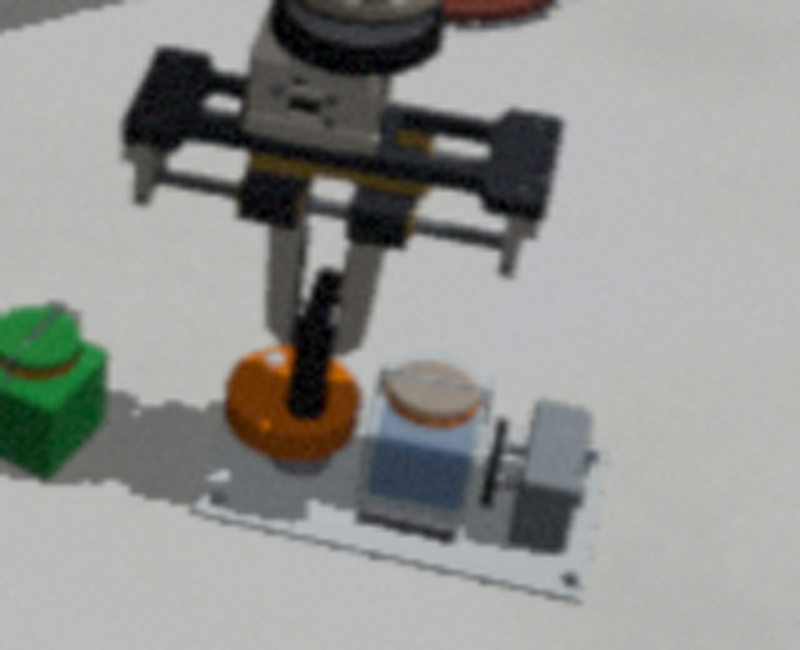

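Width 18 mm against the bar's 12 mm means the fingertips (z≈80) are clamping the round stem. I open, rise 9 mm and re-grip so that only the bar is held.

```bash
python3 -m handwheel '[[[0,0,0],[0,0,0],0.4],[[0,0,0],[0,0,0],0.4],[[0,0,0],[0,0,-0.022],0.4],[[0,0,0],[0,0,0],0.4]]';python3 -m handwheel '[[[0,0,0],[0,0,0],0],[[0,0,0],[0,0,0],0],[[0,0,0],[0,0,0],0],[[0,0,0],[0,0,0],0],[[0,0,0],[0,0,0],0]]';python3 -m handwheel '[[[0,0,0],[0,0,0],0],[[0,0,0],[0,0,0],0]]'
python3 - <<'E'
from h import *
for i in range(4):
    s=read_state();p,d=capture("wrist");print(s["eef_pos"],s["ft_force"].round(2),s["wrist_torque"].round(3),s["grip_width"])
E
```

```text
t: 15.25
eef_pos: [535.1, -18.5, 112.1]
tcp_rot: [0.092, 3.138, 0.0]
ft_force: [0.3, 0.8, 0.7]
grip_width: 36.9
t: 15.75
eef_pos: [534.3, -18.5, 111.0]
tcp_rot: [-0.092, -3.14, -0.001]
ft_force: [0.9, 0.8, -0.4]
grip_width: 11.9
t: 15.95
eef_pos: [534.3, -18.5, 111.0]
tcp_rot: [-0.092, -3.14, -0.001]
ft_force: [0.5, -1.1, -1.2]
grip_width: 11.7
[534.28061002 -18.47442444 110.97871319] [ 0.53 -1.12 -1.25] [ 0.166 -0.113 -0.126] 11.667159536390674
[534.29439372 -18.47446673 110.97533348] [-0.01  0.57 -0.62] [ 0.154 -0.143 -0.134] 11.712104554877218
[534.27109142 -18.4894098  110.96516052] [ 0.26  1.24 -1.54] [ 0.171 -0.172 -0.161] 12.050322300972434
[534.31598789 -18.4749709  110.98325768] [ 0.2   0.97 -2.35] [ 0.197 -0.099 -0.195] 11.607883331967553
```

Now 11.7 mm, so the bar is held. I turn clockwise (positive about tool z) with torque checks.

```bash
cat > feel.py <<'E'
from h import *
A=[];T=[];F=[]
n=0
for i in range(5):
    s=read_state();R=Ro.from_rotvec(s["tcp_rot"]).as_matrix();A.append(np.arctan2(R[1,0],R[0,0])%(2*np.pi));T.append(s["wrist_torque"]);F.append(s["ft_force"])
    if i<4:capture("wrist")
print("t",s["t"],"turned",round(np.radians(176.5)-np.median(A),3),"Tz",np.round([t[2] for t in T],3),"mean",np.mean(T,0).round(3),"F",np.mean(F,0).round(1),s["eef_pos"].round(1),"w",round(float(s["grip_width"]),1))
E
python3 -m handwheel '[[[0,0,0.05],[0,0,0],0],[[0,0,0.05],[0,0,0],0],[[0,0,0.05],[0,0,0],0]]'; python3 feel.py;  python3 -m handwheel '[[[0,0,0.05],[0,0,0],0],[[0,0,0.05],[0,0,0],0]]'; python3 feel.py
```

```text
t: 16.45
eef_pos: [534.2, -18.7, 111.0]
tcp_rot: [-0.462, -3.107, 0.001]
ft_force: [-0.1, -0.2, -1.0]
grip_width: 11.9
t 16.65 turned 0.232 Tz [ 0.215  0.047 -0.053 -0.028 -0.026] mean [ 0.105 -0.183  0.031] F [-0.2  0.2 -1.7] [534.2 -18.8 111. ] w 11.5
t: 16.85
eef_pos: [534.2, -19.0, 111.0]
tcp_rot: [-0.703, -3.061, 0.001]
ft_force: [0.1, -0.1, -1.5]
grip_width: 11.5
t 17.05 turned 0.389 Tz [ 0.174  0.068 -0.029  0.054 -0.06 ] mean [-0.047 -0.115  0.041] F [ 0.1 -0.7 -1.4] [534.2 -19.  111. ] w 11.9
```

Turning freely costs about 0.18–0.2 N m, readable only while moving. I now go on in small steps and read the torque at the end of each.

```bash
cat > q.py <<'E'
from h import *
s=read_state();R=Ro.from_rotvec(s["tcp_rot"]).as_matrix()
print("   >> turned %.3f Tz %.3f F %s w %.1f"%(np.radians(176.5)-np.arctan2(R[1,0],R[0,0])%(2*np.pi),s["wrist_torque"][2],s["ft_force"].round(1),s["grip_width"]))
E
python3 -m handwheel '[[[0,0,0.02],[0,0,0],0],[[0,0,0.02],[0,0,0],0]]' >/dev/null; python3 q.py
python3 -m handwheel '[[[0,0,0.02],[0,0,0],0]]'>/dev/null; python3 q.py
python3 -m handwheel '[[[0,0,0.02],[0,0,0],0]]'>/dev/null; python3 q.py
python3 -m handwheel '[[[0,0,0.02],[0,0,0],0]]'>/dev/null; python3 q.py
python3 -m handwheel '[[[0,0,0.02],[0,0,0],0]]'>/dev/null; python3 q.py
python3 -m handwheel '[[[0,0,0.02],[0,0,0],0]]'>/dev/null; python3 q.py
```

```text
>> turned 0.454 Tz 0.219 F [-0.3 -1.3 -1.1] w 11.7
   >> turned 0.486 Tz 0.223 F [-0.9 -1.8 -1.5] w 11.8
   >> turned 0.518 Tz 0.237 F [-1.1 -0.7 -0.3] w 11.8
   >> turned 0.550 Tz 0.223 F [-1.5 -1.7 -1.1] w 11.8
   >> turned 0.581 Tz 0.197 F [-1.1 -3.  -0.5] w 11.5
   >> turned 0.613 Tz 0.229 F [-1.5 -2.8 -1. ] w 11.6
```

```bash
python3 -m handwheel '[[[0,0,0.02],[0,0,0],0]]'>/dev/null; python3 q.py
python3 -m handwheel '[[[0,0,0.02],[0,0,0],0]]'>/dev/null; python3 q.py
python3 -m handwheel '[[[0,0,0.02],[0,0,0],0]]'>/dev/null; python3 q.py
```

```text
>> turned 0.644 Tz 0.161 F [-1.6 -3.5 -1.5] w 11.8
   >> turned 0.676 Tz 0.282 F [-1.1 -3.9 -0. ] w 11.9
   >> turned 0.707 Tz 0.285 F [-1.1 -3.9  0.1] w 11.9
```

Run:
```python
from h import *
p,d=capture("scene");cv2.imwrite("pics/s10.png",cv2.resize(p[230:320,340:460],None,fx=6,fy=6,interpolation=cv2.INTER_CUBIC))
p,d=capture("wrist");cv2.imwrite("pics/w10.png",p)
```

```text
(no output)
```

View pics/w10.png

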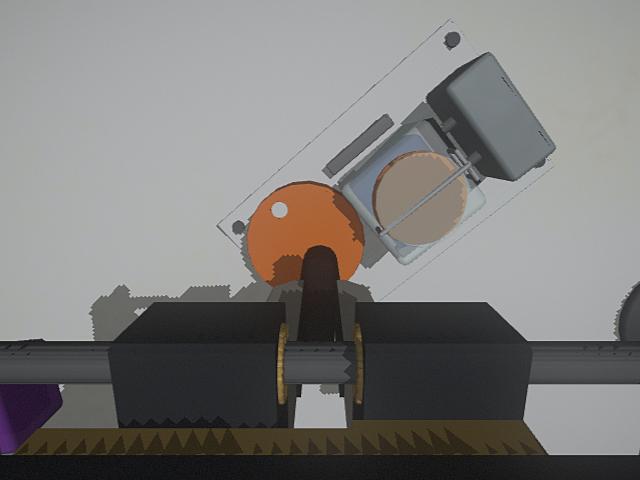

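View pics/s10.png

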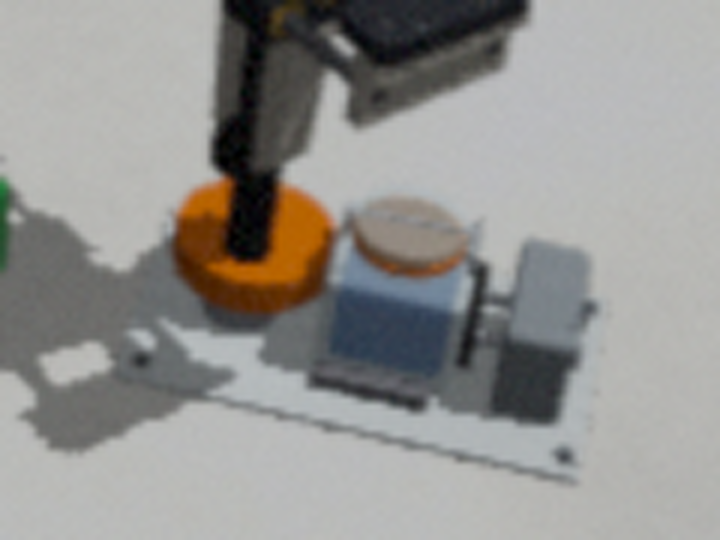

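The disc now touches the jar at (350,190), and the jar is at or near the pad (scene view). The torque is just starting to rise, so I continue in small steps.

```bash
python3 -m handwheel '[[[0,0,0.015],[0,0,0],0]]'>/dev/null; python3 q.py
python3 -m handwheel '[[[0,0,0.015],[0,0,0],0]]'>/dev/null; python3 q.py
python3 -m handwheel '[[[0,0,0.015],[0,0,0],0]]'>/dev/null; python3 q.py
```

```text
>> turned 0.729 Tz 0.301 F [-1.9 -3.3 -0.2] w 11.6
   >> turned 0.753 Tz 0.343 F [-2.6 -4.9  0. ] w 12.1
   >> turned 0.776 Tz 0.385 F [-2.8 -4.7  0.9] w 11.7
```

```bash
python3 -m handwheel '[[[0,0,0.015],[0,0,0],0]]'>/dev/null; python3 q.py
python3 -m handwheel '[[[0,0,0.015],[0,0,0],0]]'>/dev/null; python3 q.py
python3 -m handwheel '[[[0,0,0.004],[0,0,0],0]]'>/dev/null; python3 q.py; python3 feel.py
```

```text
>> turned 0.799 Tz 0.470 F [-3.3 -4.4  0. ] w 11.7
   >> turned 0.823 Tz 0.508 F [-2.5 -4.6 -0. ] w 12.0
   >> turned 0.828 Tz 0.539 F [-2.1 -4.9  0.9] w 11.6
t 18.95 turned 0.828 Tz [0.539 0.51  0.471 0.462 0.475] mean [-1.055  0.455  0.492] F [-2.4 -4.9  0.4] [533.8 -19.4 111. ] w 11.6
```

Torque of about 0.5 N m means 13–15 N by feel. The angle since first contact gives 11–14 N. Both sit inside 7–18 N, so I release the knob and rise clear.

```bash
python3 -m handwheel '[[[0,0,0],[0,0,0],0.4],[[0,0,0],[0,0,0],0.4],[[0,0,0],[0,0,0],0.4],[[0,0,0],[0,0,0],0.4]]'; python3 q.py; python3 -m handwheel '[[[0,0,0],[0,0,-0.05],0.4],[[0,0,0],[0,0,-0.1],0.4],[[0,0,0],[0,0,-0.1],0.4],[[0,0,0],[0,0,0],0.4],[[0,0,0],[0,0,0],0.4]]'
python3 - <<'E'
from h import *
s=read_state();p,d=capture("wrist");cv2.imwrite("pics/w11.png",p);np.savez("w11.npz",p=p,d=d,pos=s["eef_pos"],rot=s["tcp_rot"])
c=cam("wrist",s);W=cloud(d,c)
m=(abs(W[...,2]-106)<5).astype(np.uint8);m[:,:200]=0;m[:,440:]=0
k=max(cv2.findContours(m,cv2.RETR_EXTERNAL,cv2.CHAIN_APPROX_NONE)[0],key=cv2.contourArea);mm=np.zeros_like(m);cv2.drawContours(mm,[k],-1,1,-1)
P=W[(mm>0)&(m>0)];w,V=np.linalg.eigh(np.cov(P[:,:2].T));print("bar dir",np.degrees(np.arctan2(V[1,1],V[0,1]))%180,len(P),P.mean(0))
p,d=capture("scene");cv2.imwrite("pics/s11.png",cv2.resize(p[230:320,340:460],None,fx=6,fy=6,interpolation=cv2.INTER_CUBIC))
E
```

```text
t: 19.35
eef_pos: [535.2, -17.3, 111.5]
tcp_rot: [1.35, 2.836, 0.004]
ft_force: [0.4, 0.3, 0.1]
grip_width: 36.0
   >> turned 0.828 Tz -0.011 F [0.4 0.3 0.1] w 36.0
t: 19.85
eef_pos: [534.9, -18.1, 211.9]
tcp_rot: [1.35, 2.834, 0.002]
ft_force: [0.4, 0.4, -1.2]
grip_width: 37.2
bar dir 130.5061612194023 1225 [533.19512429 -17.56773065 107.57584126]
```

View pics/w11.png

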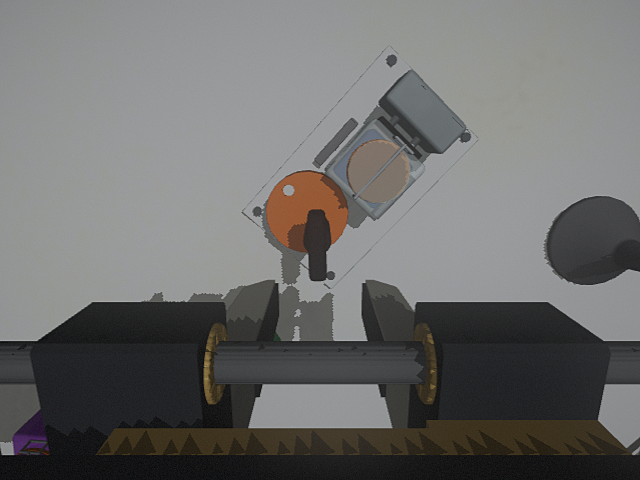

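View pics/s11.png

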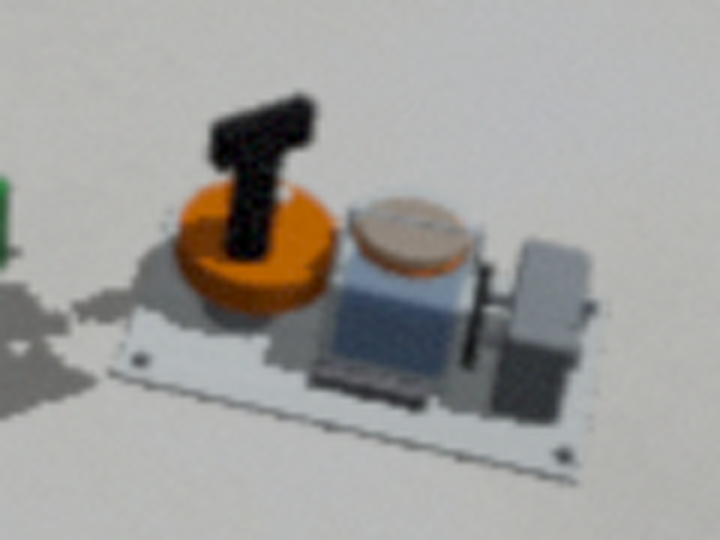

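The bar reads 0.80 rad turned, and the disc bears on the jar at (335,185) with the jar upright against the pad. One last numerical check of the jar and the bystanders follows.

Run:
```python
from h import *
z=np.load("w11.npz");s=dict(eef_pos=z["pos"],tcp_rot=z["rot"]);c=cam("wrist",s);W=cloud(z["d"],c)
O=np.array([538.2,40.2]);a=np.radians(86.5);ex=np.array([np.cos(a),np.sin(a)]);ey=np.array([-ex[1],ex[0]])
L=W[120:225,320:430].reshape(-1,3);L=L[abs(L[:,2]-70)<3.5];B=np.stack([(L[:,:2]-O)@ex,(L[:,:2]-O)@ey],1)
B=B[(abs(B[:,0]-6)<26)];print("jar in bay",B.mean(0),np.median(B,0),(B.min(0)+B.max(0))/2,"z",np.median(L[:,2]))
z=np.load("w6.npz");c6=cam("wrist",dict(eef_pos=z["pos"],tcp_rot=z["rot"]));W=cloud(z["d"],c6);L=W[100:210,270:370].reshape(-1,3);L=L[abs(L[:,2]-70)<3.5];B=np.stack([(L[:,:2]-O)@ex,(L[:,:2]-O)@ey],1)
print("before",B.mean(0),np.median(B,0))
p,d=capture("top");ct=cam("top");cv2.imwrite("pics/top1.png",p)
for l in("jug","sprayer","funnel","scrub"):
    r=landmark_of(l,"top")[0];v,u=r["at"];print(l,onz(u,v,0,ct).round())
s=read_state();print(s["t"],s["ft_force"])
```

```text
jar in bay [ 6.00181005 -0.26024287] [ 5.91436527 -0.16696628] [ 6.01587652 -0.48437996] z 70.16972445886073
before [0.2419938 1.0207703] [0.36269029 0.79399336]
jug [ 543. -493.    0.]
sprayer [ 361. -458.    0.]
funnel [746. 127.   0.]
scrub [796. -77.   0.]
20.2 [-0.71099235  0.00516348 -0.24654847]
```

View pics/top1.png

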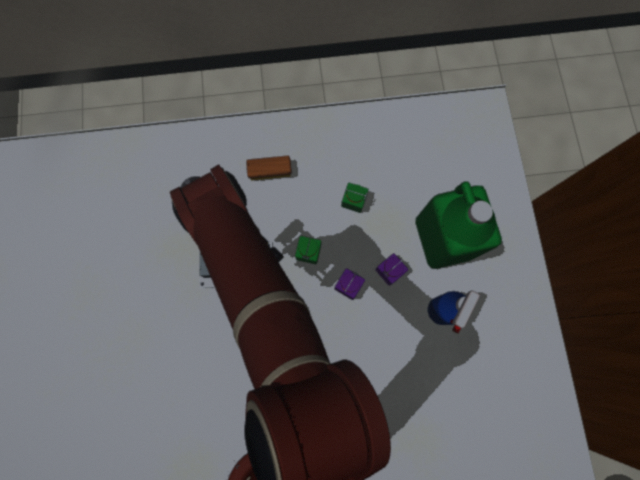

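The top view shows the scrub block at (269,167), jug at (458,228), sprayer at (448,308) and look-alikes at the same pixels as at the start. The funnel is mostly behind the arm here. The jar now sits at bay x≈+6.0 mm, so its face is about 2.3 mm past the pad's rest position, or about 13 N, which agrees with the torque.

```bash
python3 -c "
from rig import *
print(sign_off())"
```

```text
the job is handed in; nothing more can be done
None
```

The jar is clamped upright between the rails at about 12–14 N, the knob is released, and I handed the job in at about 20 s of the 72 s. `sign_off()` gives no verdict, so the force is only estimated, not read directly.

**What I did:** I picked the clear glass jar out from its green and purple look-alikes and stood it between the rails. My first grip on the knob caught its round stem, so I opened and took the bar instead. I then turned the knob clockwise in small steps by torque, released it and rose clear.

**Last checks:**
- **Force by torque:** it rose from about 0.21 to 0.51 N m, which means 13–15 N.
- **Force by turn since contact:** 11–14 N.
- **Force by pad:** it is pushed back about 2.3 mm, or roughly 13 N.
- **Jar position:** about +6 mm along the bay, within 1 mm of the centre line and upright. The robot touches nothing.
- **Bystanders:** the jug, sprayer and scrub block look unmoved from above. The arm mostly hid the funnel in that view, though the network still placed it within 8 mm of where it started. It put the scrub block 16 mm off, but the block is at the same pixels as before, so I take that as network error.

**Disagreement:** after release the camera put the knob at 0.80 rad, against 0.83 rad while I held it. This is either measurement error or a slight relaxation, worth about 2 N at most, which still leaves the squeeze inside 7–18 N.

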